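Let the large mixing ball out of its dispenser

TASK

In the marbling studio, each white pot waits for its steel mixing ball. On the dispenser that holds the larger ball (the one with the wider channel), press the lever's paddle all the way down and keep it down until the ball has rolled under the raised gate and dropped into the pot, then let the paddle come up so that the gate is shut again. Leave the other dispenser shut with its ball, do not touch or pick up any ball or pot, and leave everything else where it stands.

Things in the scene. Friction and masses are not known exactly. Their poses are not given: they have to be found in the camera images.
- disp_large: dispenser with the larger ball: wooden stand fixed to the table, foot 150 x 90 mm, on top a sloping channel 41 mm wide whose lip overhangs a white pot, two aluminium side plates 164 mm high, a steel rocking lever pivoted between them 152 mm up. Origin: on the table under the pivot; x level, from the paddle towards gate and pot; z up. The two dispensers may swap sides
- paddle_large (a point): centre of the top face of the press paddle of the larger-ball dispenser's lever: a flat steel plate 32 mm square, 80 mm from the pivot on the side away from the pot, level and 158 mm above the table when up, nothing above it, over 50 mm free below. Moves with the lever
- gate_large (a point): middle of the lower edge of the steel gate, 37 mm wide and 4 mm thick, that hangs from the other end of the same lever, 85 mm from the pivot, and shuts the channel in front of the ball
- lever_large (a joint): angle of the larger-ball lever, rad: 0 = paddle up, gate shut; grows as the paddle is pressed; stop at 0.48 (paddle centre about 37 mm lower, gate about 45 mm higher). A spring, about 2 N at the paddle rising to about 4 N at the stop, shuts it when let go. The ball passes from about 0.35 and then needs under a second to reach the pot
- ball_large_center (a point): centre of the larger steel mixing ball, 36 mm in diameter, loose in the channel, resting against the gate under the lever bar; once released it rolls down into the pot by itself
- pot_large: open white ceramic pot, 84 mm across, 68 mm tall, wall 4 mm, floor 6 mm thick, standing loose under the lip of the larger-ball dispenser. Origin: centre of its underside
- disp_small: dispenser with the smaller ball: wooden stand fixed to the table, foot 150 x 90 mm, on top a sloping channel 23 mm wide whose lip overhangs a white pot, two aluminium side plates 164 mm high, a steel rocking lever pivoted between them 152 mm up. Origin: on the table under the pivot; x level, from the paddle towards gate and pot; z up. The two dispensers may swap sides
- paddle_small (a point): centre of the top face of the press paddle of the smaller-ball dispenser's lever: a flat steel plate 32 mm square, 80 mm from the pivot on the side away from the pot, level and 158 mm above the table when up, nothing above it, over 50 mm free below. Moves with the lever
- gate_small (a point): middle of the lower edge of the steel gate, 19 mm wide and 4 mm thick, that hangs from the other end of the same lever, 85 mm from the pivot, and shuts the channel in front of the ball
- lever_small (a joint): angle of the smaller-ball lever, rad: 0 = paddle up, gate shut; grows as the paddle is pressed; stop at 0.48 (paddle centre about 37 mm lower, gate about 45 mm higher). A spring, about 2 N at the paddle rising to about 4 N at the stop, shuts it when let go. The ball passes from about 0.18 and then needs under a second to reach the pot
- ball_small_center (a point): centre of the smaller steel mixing ball, 18 mm in diameter, loose in the channel, resting against the gate under the lever bar
- pot_small: open white ceramic pot, 84 mm across, 68 mm tall, wall 4 mm, floor 6 mm thick, standing loose under the lip of the smaller-ball dispenser. Origin: centre of its underside
- jar_mid: red jar with a steel lid, 52 mm across, 85 mm tall, between the dispensers, a bystander. Origin: centre of its underside
- jar_far: yellow jar with a steel lid, 50 mm across, 70 mm tall, beyond the dispensers, a bystander. Origin: centre of its underside
- jar_left: blue jar with a black lid, 68 mm across, 110 mm tall, to the left, a bystander. Origin: centre of its underside
- jar_right: red jar with a steel lid, 60 mm across, 95 mm tall, to the right, a bystander. Origin: centre of its underside
- brush: paint brush, 200 mm long, lying between the dispensers, near the robot, a bystander. Origin: in the brush, lying along its x axis
- bowl: blue ceramic bowl, 100 mm across, 45 mm tall, to the right, a bystander. Origin: centre of its underside
- weight: brass paper weight, a disc 48 mm across, 30 mm tall, to the left, a bystander. Origin: centre of its underside
- ball_large: the larger steel mixing ball; its origin starts at its underside and turns with the ball, so use its centre point instead
- ball_small: the smaller steel mixing ball; its origin starts at its underside and turns with the ball, so use its centre point instead
There are look-alikes about, which are no part of the job. Leave any green or yellow look-alike of the pot_large alone.

How it is judged:
By the outcome, as a careful person would: the job done as asked, in the order asked, and still so for the second after the job is handed in, with the robot touching nothing.
It also fails if it takes over 38 s, if anything falls off the work surface, if the arm or the gripper's body presses on something with over 40 N, if the wrist force passes 120 N, or if a joint passes its speed limit or range.

ROBOT

A 7-joint arm with a two-finger parallel gripper is mounted at the origin on the work surface. World frame = base frame: x ahead of the robot, y to its left, z up, the work surface at z = 0. Lengths are in m, angles in rad, forces in N, time in s.
With the tool pointing down it reaches from about 0.4 to 0.85 m from the base axis. Payload 10.4 kg.
Tool frame: the origin (TCP) lies midway between the tips of the shut fingers; the grasp point (between the pads) lies 19 mm behind it; z points along the fingers, y is the line along which they close (so a half turn about z gives the same grasp; the last joint's range is limited). The gripper opens to 87 mm and grips with 3 to 60 N. Pads are 19 mm wide; open, the fingers measure 117 mm over their backs; the gripper's body (75 mm by 190 mm) begins 51 mm behind the grasp point.
Start: joints at [-0.023, 0.332, -0.065, 1.46, 0.022, 1.35, -0.088], TCP at [0.625, 0, 0.223] pointing down, gripper open.
Joint ranges: [-2.6, 2.6], [-0.5, 2.12], [-1.47, 1.34], [0.16, 2.42], [-1.27, 4.41], [0.06, 2.06], [-2.6, 2.6]. Speed limits (rad/s): [2.22, 2.22, 2.79, 2.79, 3.14, 3.14, 3.14].

INTERFACE

Orientations are given as a unit quaternion [x, y, z, w].
In Python, from bench import r gives the robot as it stands.
- The arm moves only by the tool arm_command, never from a script. Its arguments are lists of equal length, an entry for each row: "xyz": the shift along the world's x, y, z in m, a list of three; "rot": the turn, a rotation vector about the world's x, y, z in rad, a list of three. In form: {"xyz": [[tx, ty, tz], ...], "rot": [[ax, ay, az], ...]}. A call has 1 to 20 rows; each row is the pose to reach, as a shift and turn from the pose commanded when the call began; what a row does not reach only later rows make up. A row lasts 1/12 s, in which the tool goes at most 41.7 mm and 7.16 degrees, less where a joint would pass 70% of its speed; a pose out of reach is approached as far as the arm can. A call with a gripper value outside its range is refused whole. "grip" is the opening, from 0 (shut) to 1 (fully open), set as the call begins (left out, the last holds). The fingers move at their own pace and stop on an object; "squeeze" is the grip in N (left out, the last holds). Time passes only in rows, so rows that repeat a pose let the fingers close. It gives the time, the measured TCP pose, the force, the opening and the grip force at its end, in the units of the state.
- r.read_state(): the state, without advancing time (a new reading comes with each control period).
- r.camera(name): name is "scene" or "side" or "wrist"; returns the picture (420x560x3 uint8, red, green, blue); there is no depth.
- r.camera_model(name): a dict with "fx", "fy", "cx", "cy" (pixels), "k1" (the pictures are not rectified: a ray, as slopes to the right and down, at radius r is drawn at 1 + k1 r^2 times it, then the intrinsics apply), "T" (4x4, takes a point from camera to world coordinates). Camera axes: x right, y up, looking along -z (the intrinsics and any distortion apply to the point x, -y, -z); pixel columns grow to the right and rows downward; lengths in m; the calibration is good to about 2 mm. A picture is of the moment at which its call begins: read the wrist's pose just before it. camera_model takes no time and is no camera call; for the wrist camera it gives the pose at the moment of the call.
- r.close_job(): hands the job in; it is judged then, once.
Trained networks look in the newest picture that a camera, given by its name, has taken for a name from the list of things; names that differ only in an ending like _2 or _b are one class to them, and where a whole thing is asked for, a point or a joint stands for the part that bears it (a point fixed in the world has none). Each returns a list of dicts, best first, with "conf" (0 to 1); they miss things now and then, are a little off and sometimes report something else, mostly with a low value. They report only what shows in the picture. A call takes as long as a camera call. They do not tell look-alikes from the thing itself.
- r.look_for(label, camera): "at" ([x, y, z] in m, in the coordinates of the camera as it stood for that picture, good to about 4 mm: the middle of the surface that is visible of it).
- r.spot_point(label, camera): "at" ([x, y, z] in m, in the coordinates of the camera as it stood for that picture, good to about 4 mm: a listed point, or the origin of a listed thing).
The state is a dict: "time": time; "joint_positions": joint angles; "joint_vel": joint speeds; "joint_torque": joint torques, N m; "ee_pos": TCP position; "eef_rot": TCP orientation; "ft_force": force on the tool from outside, world axes, zero at the start; "torque": the same for the moment, N m; "width": finger opening in m; "grip_force": force on a finger pad.
Only numpy, scipy, OpenCV 4.12 (cv2) and the standard library are available. Lean on these libraries where they do the work, as an engineer would, in place of code of your own. Each camera call takes 0.05 s, during which the arm holds its last target. There are 200 camera calls.

## Working session

There is one attempt and no reset: what is moved stays moved. The work goes in short steps, Python scripts to look and compute and a tool call to move; the robot and the scene stay as the last step left them, time stands still between calls to the robot, and variables do not carry over. Pictures are saved under pics/ and viewed, at most 10 in all, crops included, and the job is handed in when it is done.

Besides the shell and the picture viewer there is one more tool, called after "Request:" as name(argument=value, ...) on one line, values as JSON. arm_command: Moves the arm, as the interface text tells. Its arguments: {"type":"object","properties":{"xyz":{"type":"array"},"rot":{"type":"array"},"grip":{"type":"number"},"squeeze":{"type":"number"}},"required":["xyz","rot"]}

```bash
mkdir -p pics; cat > h.py <<'E'
import numpy as np,cv2
from bench import r
def w(cam,p):
    T=np.array(r.camera_model(cam)["T"]);return (T@np.append(p,1))[:3]
def px(cam,P):
    m=r.camera_model(cam);q=np.linalg.inv(np.array(m["T"]))@np.append(P,1)
    a,b=q[0]/-q[2],-q[1]/-q[2];s=1+m["k1"]*(a*a+b*b)
    return np.round([m["fx"]*a*s+m["cx"],m["fy"]*b*s+m["cy"]])
def save(cam,name):
    im=r.camera(cam);cv2.imwrite("pics/"+name,im[:,:,::-1]);return im
def rep(cam,labels,f="spot_point"):
    for l in labels:
        for d in getattr(r,f)(l,cam)[:3]:
            P=w(cam,d["at"]);print(cam,l,round(d["conf"],2),np.round(P,3),px(cam,P))
E
python3 - <<'E'
from h import *
for c in("scene","side"):
    save(c,c+"1.png")
    rep(c,["paddle_large","paddle_small","disp_large","gate_large","pot_large"])
print(r.read_state()["time"])
E
```

```text
scene paddle_large 0.77 [0.54  0.204 0.16 ] [366. 248.]
scene paddle_small 0.76 [ 0.516 -0.164  0.16 ] [285. 163.]
scene disp_large 0.96 [ 0.62   0.223 -0.004] [337. 316.]
scene gate_large 0.87 [0.705 0.237 0.094] [310. 312.]
scene pot_large 0.95 [0.745 0.242 0.002] [295. 348.]
scene pot_large 0.68 [ 0.427  0.161 -0.001] [382. 264.]
scene pot_large 0.67 [0.755 0.117 0.   ] [263. 309.]
side paddle_large 0.58 [0.544 0.201 0.158] [249. 178.]
side paddle_large 0.44 [ 0.682 -0.171  0.092] [326. 264.]
side paddle_small 0.69 [ 0.513 -0.156  0.16 ] [259. 251.]
side disp_large 0.62 [ 0.618  0.219 -0.002] [273. 213.]
side disp_large 0.6 [ 0.645 -0.005 -0.002] [296. 253.]
side gate_large 0.43 [0.699 0.236 0.088] [294. 185.]
side pot_large 0.98 [ 0.43   0.163 -0.001] [220. 230.]
side pot_large 0.87 [0.746 0.245 0.004] [306. 202.]
side pot_large 0.56 [0.758 0.117 0.003] [320. 223.]
0.6
```

View pics/scene1.png

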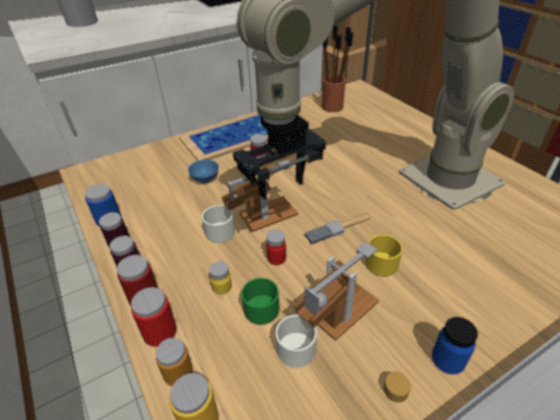

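View pics/side1.png

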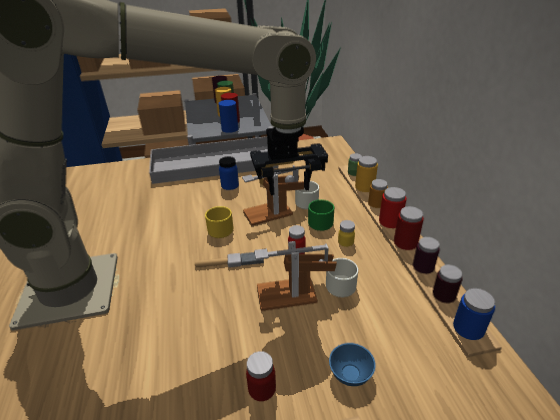

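The scene picture shows one dispenser at (337,290) in the +y half and another at (265,195) in the -y half, each with a white pot. The green pot at (261,300) and the yellow pot at (383,255) are look-alikes. The two candidate paddles are at (366,248) and (285,163). One close crop will compare gate and channel widths.

```bash
python3 - <<'E'
from h import *
a=cv2.imread("pics/scene1.png");b=cv2.imread("pics/side1.png")
R=lambda i,x,y:cv2.resize(i[y:y+100,x:x+130],(390,300),interpolation=cv2.INTER_CUBIC)
cv2.imwrite("pics/c1.png",np.vstack([np.hstack([R(a,280,235),R(a,200,145)]),np.hstack([R(b,230,150),R(b,235,225)])]))
save("wrist","wr1.png")
rep("wrist",["paddle_large","paddle_small"])
rep("scene",["gate_small","disp_small","ball_large_center","ball_small_center"])
E
```

```text
wrist paddle_small 0.71 [ 0.644 -0.002 -0.003] [298. 182.]
scene gate_small 0.73 [ 0.683 -0.169  0.091] [232. 202.]
scene gate_small 0.24 [ 0.629  0.423 -0.003] [395. 391.]
scene disp_small 0.84 [ 0.6   -0.164  0.002] [262. 217.]
scene disp_small 0.73 [ 0.442 -0.002  0.001] [339. 229.]
scene ball_large_center 0.44 [0.681 0.232 0.115] [319. 298.]
```

View pics/c1.png

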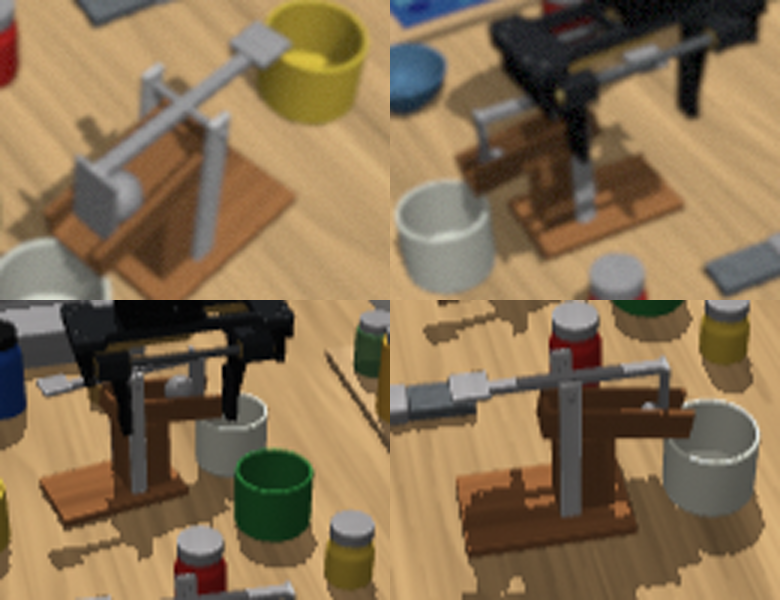

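The crop settles it. The +y dispenser (top left and bottom left) has the wide gate, with the big ball showing behind it. The -y one (top right and bottom right) has a narrow gate and a tiny ball. So the target paddle is the one at scene (366,248), world about (0.542, 0.203, 0.158). I'll go above it with the fingers shut.

Request:
arm_command(xyz=[[-0.014,0.034,0.01],[-0.028,0.068,0.01],[-0.042,0.102,0.01],[-0.056,0.136,0.01],[-0.07,0.17,0.01],[-0.083,0.203,0.01],[-0.083,0.203,0.01],[-0.083,0.203,0.01]], rot=[[0,0,0.04],[0,0,0.08],[0,0,0.12],[0,0,0.16],[0,0,0.2],[0,0,0.2],[0,0,0.2],[0,0,0.2]], grip=0)

```text
time: 1.62
ee_pos: [0.541, 0.2054, 0.2327]
eef_rot: [0.631, 0.776, 0.0, -0.0]
ft_force: [0.8, -0.8, -0.4]
width: 0.0417
grip_force: 0.0
```

```bash
python3 - <<'E'
from h import *
for c in("wrist","scene"):
    save(c,c+"2.png")
    rep(c,["paddle_large","gate_large","disp_large"])
s=r.read_state();print(s["time"],s["ee_pos"],s["eef_rot"],s["ft_force"],s["width"])
print(px("wrist",s["ee_pos"]))
E
```

```text
wrist paddle_large 0.86 [0.54  0.209 0.157] [280. 215.]
wrist gate_large 0.62 [0.698 0.232 0.091] [452. 201.]
wrist disp_large 0.64 [ 0.622  0.213 -0.002] [348. 183.]
scene paddle_large 0.89 [0.544 0.207 0.158] [365. 250.]
scene gate_large 0.58 [0.7   0.235 0.096] [311. 309.]
scene disp_large 0.95 [ 0.62   0.22  -0.003] [336. 315.]
2.0167 [0.54239319 0.20217665 0.23253925] [ 6.33528627e-01  7.73719247e-01 -6.95045828e-06  7.51715251e-05] [-0.03457383 -0.56847897  0.34599119] 0.00986963836590013
[282. 272.]
```

View pics/wrist2.png

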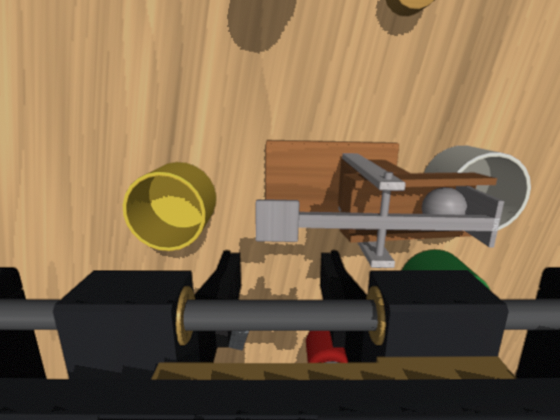

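View pics/scene2.png

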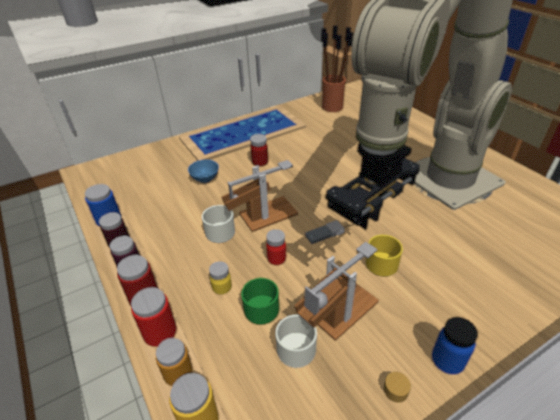

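The wrist picture shows the paddle at (277,220), the big ball at (445,205) behind the wide gate, and the white pot at (490,185). The yellow pot at (165,210) is clear of the path. The scene picture agrees, with the paddle at (365,250). The fingers lie along the lever and the body stays above the side plates, so I'll press with a slight outward offset.

Request:
arm_command(xyz=[[-0.003,0.003,-0.03],[-0.003,0.003,-0.055],[-0.003,0.003,-0.068],[-0.003,0.003,-0.074],[-0.002,0.003,-0.08],[-0.001,0.003,-0.086],[0.0,0.004,-0.092],[0.001,0.004,-0.098],[0.002,0.004,-0.102],[0.002,0.004,-0.102]], rot=[[0,0,0],[0,0,0],[0,0,0],[0,0,0],[0,0,0],[0,0,0],[0,0,0],[0,0,0],[0,0,0],[0,0,0]])

```text
time: 2.85
ee_pos: [0.5447, 0.2071, 0.1304]
eef_rot: [0.633, 0.774, 0.001, 0.0]
ft_force: [1.4, -1.0, 4.5]
width: 0.0008
grip_force: 1.9
```

```bash
python3 - <<'E'
from h import *
save("scene","s3.png");save("wrist","w3.png")
a=cv2.imread("pics/s3.png")[225:375,260:420];b=cv2.imread("pics/w3.png")
cv2.imwrite("pics/c3.png",np.hstack([cv2.resize(a,(400,375)),cv2.resize(b,(400,375))]))
rep("scene",["paddle_large","gate_large","ball_large_center"])
s=r.read_state();print(s["time"],s["ee_pos"],s["ft_force"],s["width"])
E
```

```text
scene paddle_large 0.9 [0.543 0.21  0.125] [365. 261.]
scene gate_large 0.63 [0.719 0.239 0.133] [305. 303.]
scene ball_large_center 0.83 [0.734 0.24  0.099] [299. 318.]
3.1 [0.54440535 0.20708063 0.13110885] [ 0.48728285 -1.29750989  4.58181634] 0.0004336145566096004
```

View pics/c3.png

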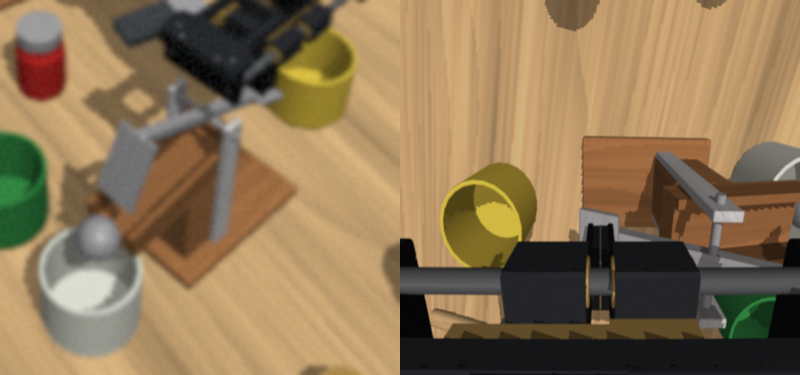

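The gate is up and the ball is rolling out over the lip, at crop (100,237). I'll press the last few millimetres to the stop and hold.

Request:
arm_command(xyz=[[0.0,0,-0.002],[0.001,0,-0.004],[0.001,0,-0.005],[0.001,0,-0.005]], rot=[[0,0,0],[0,0,0],[0,0,0],[0,0,0]])

```text
time: 3.43
ee_pos: [0.5449, 0.2072, 0.1253]
eef_rot: [0.633, 0.774, -0.0, -0.0]
ft_force: [0.6, 0.1, 4.7]
width: 0.0001
grip_force: 2.0
```

Request:
arm_command(xyz=[[0.0,0,-0.001],[0,0,-0.002],[0,0,-0.003],[0,0,-0.003]], rot=[[0,0,0],[0,0,0],[0,0,0],[0,0,0]])

```text
time: 3.77
ee_pos: [0.5454, 0.2073, 0.1241]
eef_rot: [0.633, 0.774, 0.001, 0.0]
ft_force: [-3.7, -1.8, 16.0]
width: 0.0003
grip_force: 8.1
```

At the stop: the force jumped to 16 N. I'll hold and check where the ball is.

Request:
arm_command(xyz=[[0,0,0],[0,0,0],[0,0,0],[0,0,0],[0,0,0],[0,0,0],[0,0,0],[0,0,0]], rot=[[0,0,0],[0,0,0],[0,0,0],[0,0,0],[0,0,0],[0,0,0],[0,0,0],[0,0,0]])

```text
time: 4.43
ee_pos: [0.5454, 0.2073, 0.1241]
eef_rot: [0.633, 0.774, 0.001, 0.0]
ft_force: [-3.1, -0.8, 16.2]
width: 0.0008
grip_force: 7.9
```

```bash
python3 - <<'E'
from h import *
save("scene","s4.png");rep("scene",["ball_large_center","pot_large","gate_large","paddle_large"])
a=cv2.imread("pics/s4.png")[225:375,260:420];cv2.imwrite("pics/c4.png",cv2.resize(a,(480,450)))
E
```

```text
scene ball_large_center 0.74 [ 0.643 -0.007  0.   ] [276. 257.]
scene ball_large_center 0.64 [0.763 0.25  0.024] [290. 349.]
scene ball_large_center 0.55 [0.779 0.25  0.015] [284. 355.]
scene pot_large 0.77 [0.749 0.244 0.003] [294. 349.]
scene pot_large 0.62 [ 0.426  0.162 -0.002] [383. 264.]
scene pot_large 0.57 [0.76  0.115 0.001] [260. 309.]
scene gate_large 0.86 [0.722 0.24  0.144] [304. 301.]
scene paddle_large 0.59 [0.548 0.208 0.121] [362. 263.]
```

View pics/c4.png

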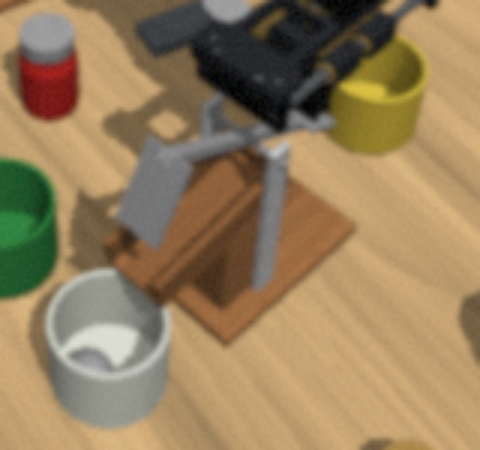

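The ball lies in the white pot at crop (90,358), and the channel is empty. I'll let the paddle up gently and retreat.

Request:
arm_command(xyz=[[0,0,0.005],[-0.001,0,0.01],[-0.002,0,0.015],[-0.003,-0.001,0.02],[-0.004,-0.001,0.025],[-0.005,-0.001,0.03],[-0.005,-0.001,0.035],[-0.005,-0.001,0.04],[-0.005,-0.001,0.055],[-0.005,-0.001,0.075],[-0.005,-0.001,0.1],[-0.005,-0.001,0.12],[-0.005,-0.001,0.12],[-0.005,-0.001,0.12]], rot=[[0,0,0],[0,0,0],[0,0,0],[0,0,0],[0,0,0],[0,0,0],[0,0,0],[0,0,0],[0,0,0],[0,0,0],[0,0,0],[0,0,0],[0,0,0],[0,0,0]])

```text
time: 5.85
ee_pos: [0.5406, 0.206, 0.2435]
eef_rot: [0.633, 0.774, 0.001, 0.001]
ft_force: [-0.6, 0.1, -0.8]
width: 0.0007
grip_force: 0.0
```

```bash
python3 - <<'E'
from h import *
save("scene","s5.png");rep("scene",["pot_large","gate_large","paddle_large","gate_small"])
s=r.read_state();print(s["time"],s["ee_pos"],s["ft_force"])
E
```

```text
scene pot_large 0.97 [0.744 0.244 0.003] [296. 348.]
scene pot_large 0.97 [0.757 0.119 0.002] [262. 310.]
scene pot_large 0.56 [ 0.426  0.161 -0.003] [382. 264.]
scene gate_large 0.94 [0.704 0.236 0.095] [310. 311.]
scene paddle_large 0.98 [0.538 0.205 0.16 ] [367. 247.]
scene paddle_large 0.67 [ 0.631  0.425 -0.002] [395. 392.]
scene gate_small 0.82 [ 0.683 -0.169  0.094] [232. 202.]
6.1 [0.5395823  0.20576082 0.24143609] [ 0.39066749  0.08818999 -0.0447563 ]
```

View pics/s5.png

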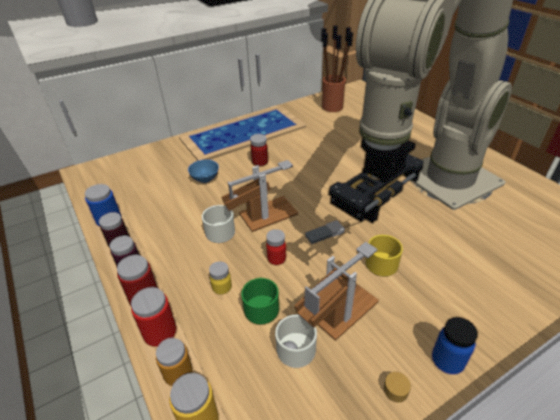

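The paddle is back up at (367,247) and the gate is shut at (310,311). The ball is in the pot at (293,345), and nothing else has moved.

```bash
python3 -c "
from bench import r
print(r.close_job())"
```

```text
the job is handed in; nothing more can be done
None
```

The larger ball is in its white pot, its gate is shut again, the other dispenser was left alone, and the job was handed in after about 6 s of robot time.

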